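Slide a thread-reel shelf out to its pencil line and hold it for the cup hooks

ROBOT

A 7-joint arm with a two-finger parallel gripper is mounted at the origin on the work surface. World frame = base frame: x ahead of the robot, y to its left, z up, the work surface at z = 0. Lengths are in m, angles in rad, forces in N, time in s.
With the tool pointing down it reaches from about 0.425 to 0.875 m from the base axis. Payload 4.7 kg.
Tool frame: the origin (TCP) lies at the very end of the fingers, on their centre line; the grasp point (between the pads) lies manip.hold_point_z behind it (manip.hold_point_z is the distance from the TCP to the grasp point, in m); z points along the fingers, y is the direction in which the jaws open and shut (so a half turn about z gives the same grasp; the last joint's range is limited). The gripper opens to 87 mm and grips with 3 to 60 N. Pads are 19 mm wide; open, the fingers measure 117 mm over their backs; the gripper's body (75 mm by 190 mm) begins 51 mm behind the grasp point.
Start: joints at [1.226, 0.321, -0.07, 1.45, 0.023, 1.371, -0.057], TCP at [0.228, -0.609, 0.223] pointing down, gripper open.
Joint ranges: [-2.86, 2.86], [-0.3, 2.09], [-1.38, 1.24], [0.06, 2.45], [-1.56, 4.7], [0.09, 2.05], [-2.69, 2.69]. Speed limits (rad/s): [2.57, 2.57, 3.14, 3.14, 3.14, 3.14, 3.14].

INTERFACE

Orientations are given as a unit quaternion [w, x, y, z].
In Python, from rig import manip gives the robot as it stands.
- The arm moves only by the tool arm_command, never from a script. Its argument "motion" is a list of rows, each a list of 3 entries, a list of its own where there are three numbers: the shift along the tool's x, y, z in m, then the turn, a rotation vector about the tool's x, y, z in degrees, then the closure, from -1 (fully open) to 1 (shut). In form: [[[tx, ty, tz], [rx, ry, rz], jaw], ...]. A call has 1 to 20 rows; each row shifts and turns the pose as measured when the row begins, along the tool's axes as they then stand; what a row does not reach is not made up. A row lasts 1/8 s, in which the tool goes at most 62.5 mm and 10.7 degrees, less where a joint would pass 70% of its speed; a pose out of reach is approached as far as the arm can. A call is refused whole if a number of a shift passes 0.0625 or a number of a turn 10.7, either way. A call with a gripper value outside its range is refused whole. The fingers move at their own pace and stop on an object; "grip_force" is the grip in N (left out, the last holds). Time passes only in rows, so rows that do not move let the fingers close. It gives the time, the measured TCP pose, the force and the opening at its end, in the units of the state.
- manip.read_state(): the state, without advancing time (a new reading comes with each control period).
- manip.grab_frame(name): name is "scene" or "top"; returns (picture, depth): 384x512x3 uint8, blue, green, red; 384x512 float32, m along the optical axis (not along the pixel's ray), 0 where there is no reading.
- manip.get_calibration(name): a dict with "intrinsics" (3x3 intrinsics, pixels), "D" ([k1, k2, p1, p2, k3] as OpenCV has them; the pictures are not rectified), "extrinsics" (4x4, takes a point from camera to world coordinates). Camera axes: x right, y up, looking along -z (the intrinsics and any distortion apply to the point x, -y, -z); pixel columns grow to the right and rows downward; lengths in m; the calibration is good to about 2 mm. A picture is of the moment at which its call begins. get_calibration takes no time and is no camera call.
- manip.sign_off(): hands the job in, once; it reports no verdict.
The state is a dict: "time": time; "joints": joint angles; "joint_velocities": joint speeds; "tau": joint torques, N m; "eef_pos": TCP position; "eef_rot": TCP orientation; "ft_force": force on the tool from outside, world axes, zero at the start; "moment": the same for the moment, N m; "gripper_width": opening from 0.0 (shut) to 1.0 (fully open).
Only numpy, scipy, OpenCV 4.12 (cv2) and the standard library are available. Lean on these libraries where they do the work, as an engineer would, in place of code of your own. Each camera call takes 0.05 s, during which the arm holds its last target.

TASK

Slide the pale oak shelf plank farther out over the end of the small drawer chest, the end its brass stop already hangs over, until the pencil line drawn across the plank lies right along the chest's top edge over the plank's whole width; keep the plank flat on the chest all the way, without lifting or tipping it. Most of its weight is then outside, so finish while still holding its inner part with the gripper, flat and still, so that it cannot tip while I screw the remaining cup hooks in from below. Leave the button box, the button jar and the screwdriver where they are, and do not prop the plank on anything.

Things in the scene. Friction and masses are not known exactly. Their poses are not given: they have to be found in the camera images.
- chest: Low mahogany counter-top drawer chest, fixed to the counter: 290 mm (x) by 420 mm (y) by 90 mm high, flat top. Origin: centre of its underside, on the counter. x runs across it (its three drawers face -x, towards the robot), y along it: the plank hangs out over its +y end.
- chest_edge (a point): Middle of the chest's top edge at its +y end (90 mm above the counter, 210 mm from the chest's centre); the edge runs along the chest's x, straight, 145 mm to either side. Axes as the chest's: y points outward.
- plank: Loose oak plank 400 mm long (its y), 56 mm wide (its x), 18 mm thick, lying flat on the chest, its outer (+y) end overhanging. Origin: centre of its underside. About 0.4 kg (varies), centre of mass about 50 mm outward of the origin. It slides with ordinary wood friction (varies), and starts up to 0.1 rad out of square to the chest, 100 to 175 mm short of the line.
- line_near (a point): A dark pencil line 3 mm wide runs square across the plank's top and down both edges, 35 mm inward (-y) of the plank's origin, 165 mm from its inner end. This point: end of the pencil line's middle on the plank's underside at its -x edge (nearer the robot).
- line_far (a point): End of the pencil line's middle on the plank's underside at its +x edge (away from the robot).
- inner_end (a point): Middle of the top edge of the plank's inner (-y) end, 18 mm above the chest top; nothing stands on the plank here, so it can be gripped across its 56 mm width from above anywhere between here and the pencil line.
- outer_end (a point): Middle of the top edge of the plank's outer (+y) end. A brass stop stands 36 mm high above the plank's top here, with a 30 mm long brass foot on the top, and two brass cup hooks hang up to 28 mm below the underside, 17 and 45 mm from this end.
- button_box: Lidded dark wooden box 70 x 114 x 46 mm standing on the chest beside the plank; loose, leave alone. Origin: centre of its underside.
- button_jar: Glass jar of buttons with a black lid, 86 mm across, 130 mm high, standing on the counter to the right of the chest (-y), away from the overhang; loose, leave alone. Origin: centre of its underside.
- screwdriver: Screwdriver with a wooden handle lying on the counter below or near the overhang; loose, leave alone. Origin: on the counter beneath its middle.

How it is judged:
At the end, for the whole second after the job is handed in: Both ends of the pencil line are within 5 mm of the chest's end edge, the plank lies flat (within 0.04 rad and 6 mm) and still on the chest, and the robot still holds it (more than 1 N), nothing but chest and robot carrying it (y of line_near in the frame of chest_edge between -0.005 and 0.005 m and y of line_far in the frame of chest_edge between -0.005 and 0.005 m and z of plank in the frame of chest between 0.084 and 0.096 m and angle between plank's own z axis and vertical below 0.04 rad and linear speed of plank below 0.01 m/s and contact force between plank and chest above 0.5 N and (contact force between plank and the fingers above 1 N or contact force between plank and the arm above 1 N) and contact force between plank and button_box below 0.2 N and contact force between plank and button_jar below 0.2 N and contact force between plank and screwdriver below 0.2 N); the arm keeps its last pose, push and grip.
It fails at once if the plank tips (more than 0.1 rad from level) (angle between plank's own z axis and vertical above 0.1 rad).
It fails at once if the plank is lifted off the chest (more than 15 mm) instead of slid (z of plank in the frame of chest above 0.105 m).
It fails at once if the button box, button jar or screwdriver is disturbed (moved more than 15 mm) (distance of any of button_box, button_jar, screwdriver from where it was at the start of the episode above 0.015 m).
It also fails if it takes over 32 s, if anything falls off the work surface, if the arm or the gripper's body presses on something with over 40 N, if the wrist force passes 120 N, or if a joint passes its speed limit or range.

## Working session

There is one attempt and no reset: what is moved stays moved. The work goes in short steps, Python scripts to look and compute and a tool call to move; the robot and the scene stay as the last step left them, time stands still between calls to the robot, and variables do not carry over. Pictures are saved under pics/ and viewed, and the job is handed in when it is done.

Besides the shell and the picture viewer there is one more tool, called by a JSON object that holds its "method" and its "body", one argument or row to a line. arm_command: Moves the arm, as the interface text tells. Its arguments: {"type":"object","properties":{"motion":{"type":"array","items":{"type":"array"}},"grip_force":{"type":"number"}},"required":["motion"]}

```bash
ls; mkdir -p pics; python3 - <<'E'
from rig import manip
import cv2, numpy as np
s=manip.read_state(); print(s['time'],s['eef_pos'],s['eef_rot'],s['ft_force'],s['gripper_width'],manip.hold_point_z)
for n in("scene","top"):
    p,d=manip.grab_frame(n); cv2.imwrite(f"pics/{n}0.png",p); np.savez(f"pics/{n}0.npz",p=p,d=d)
    c=manip.get_calibration(n); print(n,np.round(c['intrinsics'],1).tolist(),c['D'],np.round(c['extrinsics'],3).tolist())
E
```

```text
pics
0.0 [ 0.22798012 -0.60812943  0.22147186] [-9.05266888e-04  9.83952845e-01  1.78426258e-01 -2.21290992e-04] [-0.39941247 -0.38767999 -0.1467151 ] 1.0004470295379373 0.0187
scene [[408.4, 0.0, 267.4], [0.0, 408.4, 193.0], [0.0, 0.0, 1.0]] [-0.04532549  0.          0.          0.          0.        ] [[-0.78, -0.44, 0.445, 1.239], [0.626, -0.556, 0.546, 0.748], [0.007, 0.705, 0.709, 1.127], [0.0, 0.0, 0.0, 1.0]]
top [[405.9, 0.0, 254.1], [0.0, 405.9, 191.0], [0.0, 0.0, 1.0]] [-0.12906258  0.          0.          0.          0.        ] [[0.011, 0.982, -0.186, 0.33], [-1.0, 0.014, 0.016, -0.02], [0.018, 0.186, 0.982, 1.472], [0.0, 0.0, 0.0, 1.0]]
```

View pics/scene0.png

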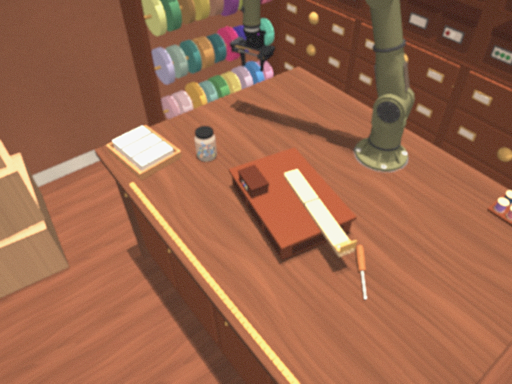

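View pics/top0.png

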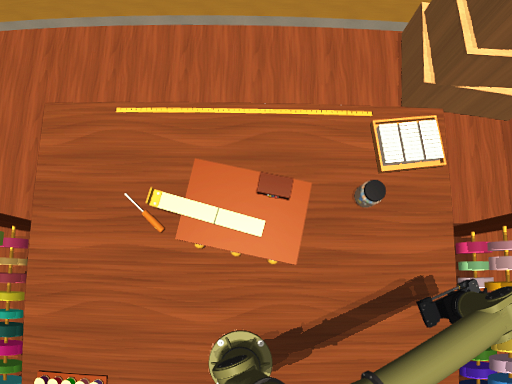

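Both views show the chest (top corners near (194,159), (311,183), (296,264), (177,239) in the top view), the plank from (150,190) to (265,236), its line near (216,214), the box at (275,186), the jar at (370,193) and the screwdriver at (145,213). I'll measure these next.

```bash
cat > h.py <<'E'
import cv2, numpy as np
from rig import manip
def ray(n,uv,z):
    c=manip.get_calibration(n);K=c['intrinsics'];E=np.array(c['extrinsics'])
    q=cv2.undistortPoints(np.array(uv,float).reshape(-1,1,2),np.array(K),np.array(c['D'])).reshape(-1,2)
    d=np.c_[q[:,0],-q[:,1],-np.ones(len(q))]@E[:3,:3].T
    o=E[:3,3]; return o+d*((z-o[2])/d[:,2])[:,None]
def proj(n,P):
    c=manip.get_calibration(n);E=np.linalg.inv(np.array(c['extrinsics']))
    q=np.atleast_2d(P)@E[:3,:3].T+E[:3,3]; q=q*[1,-1,-1]
    return cv2.projectPoints(q,np.zeros(3),np.zeros(3),np.array(c['intrinsics']),np.array(c['D']))[0].reshape(-1,2)
def masks(p):
    hsv=cv2.cvtColor(p,cv2.COLOR_BGR2HSV)
    plank=cv2.inRange(hsv,(18,30,150),(40,150,255))
    return hsv,plank
E
python3 - <<'E'
from h import *
for n,(x0,y0,x1,y1) in dict(top=(110,140,330,280),scene=(220,140,380,310)).items():
    p=np.load(f'pics/{n}0.npz')['p'];f=3
    cv2.imwrite(f'pics/{n}_z.png',cv2.resize(p[y0:y1,x0:x1],None,fx=f,fy=f,interpolation=cv2.INTER_CUBIC))
p=np.load('pics/top0.npz')['p'];hsv=cv2.cvtColor(p,cv2.COLOR_BGR2HSV)
for u,v in [(250,170),(200,200),(280,245),(240,224),(190,205),(216,215),(152,197),(150,150),(275,186),(330,230)]: print((u,v),hsv[v,u],p[v,u])
p=np.load('pics/scene0.npz')['p'];hsv=cv2.cvtColor(p,cv2.COLOR_BGR2HSV)
for u,v in [(280,220),(300,185),(310,205),(285,160),(200,250),(300,245)]: print((u,v),hsv[v,u],p[v,u])
E
```

```text
(250, 170) [ 10 200 201] [ 43  94 201]
(200, 200) [ 10 194 214] [ 51 103 214]
(280, 245) [ 10 184 226] [ 63 119 226]
(240, 224) [ 30  26 254] [228 254 254]
(190, 205) [ 30  36 254] [218 254 254]
(216, 215) [ 25 100 179] [109 168 179]
(152, 197) [ 27 188 255] [ 67 236 255]
(150, 150) [ 10 193 152] [ 37  76 152]
(275, 186) [  8 185 153] [ 42  72 153]
(330, 230) [ 10 195 152] [ 36  76 152]
(280, 220) [  8 170 196] [ 65 100 196]
(300, 185) [ 30  15 247] [232 247 247]
(310, 205) [ 30  15 247] [232 247 247]
(285, 160) [  8 172 199] [ 65 100 199]
(200, 250) [ 10 143 184] [ 81 115 184]
(300, 245) [  9 133  69] [33 44 69]
```

View pics/top_z.png

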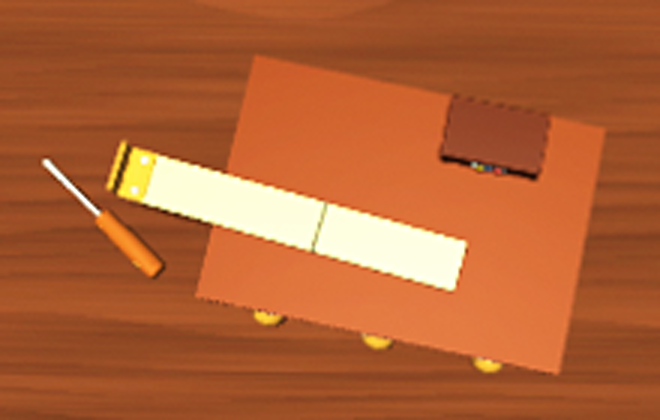

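View pics/scene_z.png

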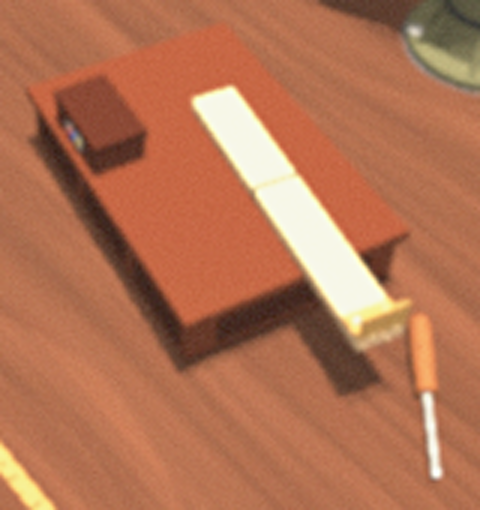

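```bash
cat >> h.py <<'E'
def fitline(P):
    vx,vy,x,y=cv2.fitLine(P[:,:2].astype(np.float32),cv2.DIST_HUBER,0,.001,.001).ravel()
    return np.array([x,y]),np.array([vx,vy])
def inter(a,b):
    t=np.linalg.solve(np.c_[a[1],-b[1]],b[0]-a[0]); return a[0]+t[0]*a[1]
def edges(ch,a,b,m=0.12,w=6,N=60):
    # subpixel strongest step along normals of segment a-b
    a=np.array(a,float);b=np.array(b,float);t=(b-a)/np.linalg.norm(b-a);nn=np.array([-t[1],t[0]])
    s=np.arange(-w,w+.01,.25);out=[]
    for f in np.linspace(m,1-m,N):
        q=a+(b-a)*f; pts=(q+s[:,None]*nn).astype(np.float32)
        v=cv2.remap(ch,pts[None,:,0],pts[None,:,1],cv2.INTER_LINEAR)[0]
        g=np.abs(np.gradient(cv2.GaussianBlur(v[None],(0,0),3)[0])); g[:4]=0;g[-4:]=0
        k=g.argmax(); win=slice(max(k-6,0),k+7); out.append(pts[0]*0+q+nn*(s[win]*g[win]).sum()/g[win].sum())
    return np.array(out)
E
cat > m.py <<'E'
from h import *
import sys
def chest(p):
    ch=p[:,:,2].astype(np.float32)
    c=[(194,159),(311,183),(296,264),(177,239)]
    L=[]
    for i in range(4):
        e=edges(ch,c[i],c[(i+1)%4]); L.append(fitline(ray('top',e,.09)))
    C=[inter(L[3],L[0]),inter(L[0],L[1]),inter(L[1],L[2]),inter(L[2],L[3])]
    return np.array(C),L
if __name__=='__main__':
    p=np.load('pics/top0.npz')['p']
    C,L=chest(p); print(C.round(4).tolist(),[round(float(np.linalg.norm(C[i]-C[(i+1)%4])),4) for i in range(4)])
    print('angles',[round(np.degrees(np.arctan2(l[1][1],l[1][0])),2) for l in L])
    for n in('top','scene'):
        p=np.load(f'pics/{n}0.npz')['p']
        hsv=cv2.cvtColor(p,cv2.COLOR_BGR2HSV); 
        m=cv2.inRange(p,(130,170,200),(255,255,255))
        cs,_=cv2.findContours(cv2.morphologyEx(m,cv2.MORPH_CLOSE,np.ones((5,5))),0,2)
        for k in sorted(cs,key=cv2.contourArea)[::-1][:4]:
            r=cv2.minAreaRect(k); b=cv2.boxPoints(r); print(n,cv2.contourArea(k),b.round(1).tolist()); 
            if cv2.contourArea(k)>500: print(ray(n,b,.108).round(4).tolist())
E
python3 m.py
```

```text
h.py:29: RuntimeWarning: invalid value encountered in divide
  k=g.argmax(); win=slice(max(k-6,0),k+7); out.append(pts[0]*0+q+nn*(s[win]*g[win]).sum()/g[win].sum())
Traceback (most recent call last):
  File "m.py", line 13, in <module>
    C,L=chest(p); print(C.round(4).tolist(),[round(float(np.linalg.norm(C[i]-C[(i+1)%4])),4) for i in range(4)])
        ~~~~~^^^
  File "m.py", line 9, in chest
    C=[inter(L[3],L[0]),inter(L[0],L[1]),inter(L[1],L[2]),inter(L[2],L[3])]
       ~~~~~^^^^^^^^^^^
  File "h.py", line 20, in inter
    t=np.linalg.solve(np.c_[a[1],-b[1]],b[0]-a[0]); return a[0]+t[0]*a[1]
numpy.linalg.LinAlgError: Singular matrix
```

```bash
python3 - <<'E'
s=open('h.py').read()
s=s.replace("        k=g.argmax();","        if g.max()<1: continue\n        k=g.argmax();")
s=s.replace('''    vx,vy''','''    for _ in range(4):
        if len(P)<8: break
        o,d=np.array(cv2.fitLine(P[:,:2].astype(np.float32),cv2.DIST_HUBER,0,.0001,.0001).ravel()).reshape(2,2)[::-1]
        r=np.abs((P[:,:2]-o)@[-d[1],d[0]]); P=P[r<max(2*np.median(r),.0006)]
    vx,vy''')
open('h.py','w').write(s)
E
python3 m.py
```

```text
[[0.7078999876976013, 0.16920000314712524], [0.6262000203132629, -0.24289999902248383], [0.3416999876499176, -0.18619999289512634], [0.424699991941452, 0.22589999437332153]] [0.4201, 0.2901, 0.4203, 0.2888]
angles [np.float32(78.79), np.float32(-11.28), np.float32(78.61), np.float32(-11.32)]
top 2184.5 [[378.6000061035156, 123.9000015258789], [439.8999938964844, 118.5], [443.29998779296875, 157.60000610351562], [382.0, 163.0]]
[[0.8415, -0.4891, 0.108], [0.8713, -0.7266, 0.108], [0.7213, -0.7258, 0.108], [0.6957, -0.4934, 0.108]]
top 1721.5 [[152.10000610351562, 206.1999969482422], [156.6999969482422, 189.8000030517578], [265.29998779296875, 220.3000030517578], [260.70001220703125, 236.6999969482422]]
[[0.5307, 0.3052, 0.108], [0.5877, 0.2924, 0.108], [0.4881, -0.081, 0.108], [0.4327, -0.0659, 0.108]]
top 102.5 [[34.0, 378.0], [83.0, 378.0], [83.0, 383.0], [34.0, 383.0]]
top 62.5 [[462.79998779296875, 31.0], [469.20001220703125, 29.799999237060547], [473.70001220703125, 52.70000076293945], [467.3999938964844, 53.900001525878906]]
scene 1759.0 [[106.69999694824219, 145.39999389648438]
[... 226 characters left out ...]
0351562], [295.3999938964844, 164.5], [351.0, 241.5], [337.0, 251.6999969482422]]
[[0.4997, -0.0788, 0.108], [0.4216, -0.0891, 0.108], [0.5279, 0.296, 0.108], [0.591, 0.2961, 0.108]]
scene 979.5 [[128.1999969482422, 185.3000030517578], [133.39999389648438, 181.0], [298.3999938964844, 382.70001220703125], [293.20001220703125, 386.8999938964844]]
[[0.967, -0.3769, 0.108], [0.9426, -0.3856, 0.108], [0.9465, 0.5157, 0.108], [0.9629, 0.5153, 0.108]]
scene 592.0 [[33.599998474121094, 175.89999389648438], [93.0, 149.89999389648438], [97.4000015258789, 159.8000030517578], [38.0, 185.8000030517578]]
[[1.223, -0.6438, 0.108], [0.9894, -0.6507, 0.108], [0.9995, -0.5816, 0.108], [1.2265, -0.579, 0.108]]
```

```bash
cat > pl.py <<'E'
from h import *
from m import chest
def plank(p,q,verbose=True):
    # q: rough pixels far-outer, far-inner, near-inner, near-outer
    ch=p[:,:,0].astype(np.float32)
    lf=fitline(ray('top',edges(ch,q[0],q[1],m=.06,w=4),.108)); ln=fitline(ray('top',edges(ch,q[3],q[2],m=.06,w=4),.108)); li=fitline(ray('top',edges(ch,q[1],q[2],m=.15,w=4),.108))
    A,B=inter(lf,li),inter(ln,li)
    sg=lambda d:d if d[1]>0 else -d
    u=sg(lf[1])+sg(ln[1]); u/=np.linalg.norm(u); xx=np.array([u[1],-u[0]]); e=(A+B)/2
    # pencil line: dark profile along plank
    S=np.arange(.1,.25,.0005); prof=[]
    offs=np.linspace(-.018,.018,13); loc=[]
    for o in offs:
        P=np.c_[e+u*S[:,None]+xx*o,np.full(len(S),.108)]; uv=proj('top',P).astype(np.float32)
        v=cv2.remap(ch,uv[None,:,0],uv[None,:,1],cv2.INTER_LINEAR)[0]; w=np.clip(np.median(v)-12-v,0,None)
        k=w.argmax(); a=slice(max(k-10,0),k+11); loc.append((S[a]*w[a]).sum()/w[a].sum())
    k=np.polyfit(offs,loc,1)
    if verbose: print('width',np.linalg.norm(A-B).round(4),'edge angs',[round(np.degrees(np.arctan2(*sg(l[1])[::-1])),2) for l in(lf,ln)],'end ang',np.degrees(np.arctan2(li[1][1],li[1][0])).round(2),'inner',e.round(4),'line at',np.round(k,4))
    return e,u,xx,k
def report(p,q):
    C,L=chest(np.load('pics/top0.npz')['p'])
    yd=(L[0][1]*np.sign(L[0][1][1])+L[2][1]*np.sign(L[2][1][1])); yd/=np.linalg.norm(yd); xd=np.array([yd[1],-yd[0]])
    E0=(C[0]+C[3])/2
    e,u,xx,k=plank(p,q)
    print('edge mid',E0.round(4),'chest ydir deg',np.degrees(np.arctan2(yd[1],yd[0])).round(2),'plank',np.degrees(np.arctan2(u[1],u[0])).round(2))
    for o in(-.028,.028):
        for nm,s in(('nominal',.165),('seen',np.polyval(k,o))):
            P=e+u*s+xx*o; print('line end',o,nm,P.round(4),'y,x in edge',((P-E0)@yd).round(4),((P-E0)@xd).round(4))
E
python3 - <<'E'
from pl import *
report(np.load('pics/top0.npz')['p'],[(162,191.5),(265.3,220.3),(260.7,236.7),(157,207.5)])
E
```

```text
width 0.0559 edge angs [np.float32(74.88), np.float32(75.01)] end ang -14.95 inner [ 0.4605 -0.0729] line at [-0.0144  0.1646]
edge mid [0.5663 0.1976] chest ydir deg 78.7 plank 74.95
line end -0.028 nominal [0.4763 0.0938] y,x in edge -0.1194 -0.0679
line end -0.028 seen [0.4763 0.0938] y,x in edge -0.1194 -0.0679
line end 0.028 nominal [0.5304 0.0792] y,x in edge -0.1231 -0.012
line end 0.028 seen [0.5302 0.0784] y,x in edge -0.1239 -0.0121
```

```bash
cat > plan.py <<'E'
from h import *
from scipy.spatial.transform import Rotation as R
def st():
    s=manip.read_state(); q=np.array(s['eef_rot']); return s,np.array(s['eef_pos']),R.from_quat(q[[1,2,3,0]])
def goalrot(ang): # tool z down, tool y along heading ang (deg)
    a=np.radians(ang); y=np.array([np.cos(a),np.sin(a),0]); z=np.array([0,0,-1.]); return R.from_matrix(np.c_[np.cross(y,z),y,z])
def rows(wps,ang,Ns):
    s,p,r=st(); G=goalrot(ang); tot=sum(Ns); rv=(r.inv()*G).as_rotvec(degrees=True)
    print('t',round(s['time'],2),'pos',p.round(4),'turn left',rv.round(2),'F',np.round(s['ft_force'],1),'M',np.round(s['moment'],2),'w',round(s['gripper_width'],3))
    step=R.from_rotvec(rv/tot,degrees=True); out=[]
    for w,N in zip(wps,Ns):
        d=(np.array(w)-p)/N
        for _ in range(N):
            out.append([r.inv().apply(d).round(4).tolist(),(rv/tot).round(2).tolist()]); r=r*step
        p=np.array(w)
    for o in out: print(o)
E
python3 - <<'E'
from plan import *
e=np.array([.4605,-.0729]);a=np.radians(74.95);u=np.array([np.cos(a),np.sin(a)]);g=e+.06*u;print(g)
s,p,r=st();print(r.as_matrix().round(3))
rows([[.43,-.27,.22],[g[0],g[1],.18]],-15.05,[10,9])
# box / jar
p=np.load('pics/top0.npz')['p']
for uv,z in [((290,200),.136),((257,194),.136),((370,192),.13)]: print(ray('top',[uv],z).round(3))
E
```

```text
[ 0.47607971 -0.01495802]
[[ 0.936  0.351 -0.001]
 [ 0.351 -0.936  0.002]
 [-0.    -0.002 -1.   ]]
t 0.1 pos [ 0.228  -0.6082  0.2216] turn left [-9.000e-02 -4.000e-02 -5.439e+01] F [ 0.3  0.7 -0.6] M [ 0.02  0.05 -0.02] w 1.002
[[0.0308, -0.0246, 0.0002], [-0.0, -0.0, -2.86]]
[[0.032, -0.023, 0.0002], [-0.0, -0.0, -2.86]]
[[0.0331, -0.0214, 0.0002], [-0.0, -0.0, -2.86]]
[[0.0341, -0.0197, 0.0002], [-0.0, -0.0, -2.86]]
[[0.0351, -0.018, 0.0002], [-0.0, -0.0, -2.86]]
[[0.0359, -0.0162, 0.0002], [-0.0, -0.0, -2.86]]
[[0.0367, -0.0144, 0.0002], [-0.0, -0.0, -2.86]]
[[0.0373, -0.0125, 0.0002], [-0.0, -0.0, -2.86]]
[[0.0379, -0.0107, 0.0002], [-0.0, -0.0, -2.86]]
[[0.0384, -0.0087, 0.0002], [-0.0, -0.0, -2.86]]
[[0.0248, -0.0146, 0.0045], [-0.0, -0.0, -2.86]]
[[0.0255, -0.0134, 0.0045], [-0.0, -0.0, -2.86]]
[[0.0261, -0.0121, 0.0045], [-0.0, -0.0, -2.86]]
[[0.0267, -0.0108, 0.0045], [-0.0, -0.0, -2.86]]
[[0.0272, -0.0094, 0.0045], [-0.0, -0.0, -2.86]]
[[0.0276, -0.0081, 0.0045], [-0.0, -0.0, -2.86]]
[[0.028, -0.0067, 0.0044], [-0.0, -0.0, -2.86]]
[[0.0283, -0.0053, 0.0044], [-0.0, -0.0, -2.86]]
[[0.0285, -0.0038, 0.0044], [-0.0, -0.0, -2.86]]
[[ 0.554 -0.162  0.136]]
[[ 0.573 -0.051  0.136]]
[[ 0.586 -0.438  0.13 ]]
```

{"method": "arm_command", "body": {
  "motion": [
    [[0.031, -0.025, 0], [0, 0, -2.9], -1],
    [[0.032, -0.023, 0], [0, 0, -2.9], -1],
    [[0.033, -0.021, 0], [0, 0, -2.9], -1],
    [[0.034, -0.02, 0], [0, 0, -2.9], -1],
    [[0.035, -0.018, 0], [0, 0, -2.9], -1],
    [[0.036, -0.016, 0], [0, 0, -2.9], -1],
    [[0.037, -0.014, 0], [0, 0, -2.9], -1],
    [[0.037, -0.012, 0], [0, 0, -2.9], -1],
    [[0.038, -0.011, 0], [0, 0, -2.9], -1],
    [[0.038, -0.009, 0], [0, 0, -2.9], -1],
    [[0.025, -0.015, 0.004], [0, 0, -2.9], -1],
    [[0.025, -0.013, 0.004], [0, 0, -2.9], -1],
    [[0.026, -0.012, 0.004], [0, 0, -2.9], -1],
    [[0.027, -0.011, 0.004], [0, 0, -2.9], -1],
    [[0.027, -0.009, 0.004], [0, 0, -2.9], -1],
    [[0.028, -0.008, 0.004], [0, 0, -2.9], -1]
  ]
}}

```text
time: 2.1
eef_pos: [0.4565, -0.0754, 0.1924]
eef_rot: [-0.004, 0.825, 0.565, -0.001]
ft_force: [1.1, 0.5, 0.4]
gripper_width: 1.0
```

```bash
python3 - <<'E'
from plan import *
rows([[.476,-.015,.15],[.476,-.015,.13]],-15.05,[5,2])
E
```

```text
t 2.1 pos [ 0.4565 -0.0754  0.1924] turn left [-0.44 -0.18 -6.15] F [1.1 0.5 0.4] M [-0.01 -0.09 -0.04] w 1.0
[[0.0126, -0.0007, 0.0085], [-0.06, -0.03, -0.88]]
[[0.0127, -0.0005, 0.0085], [-0.06, -0.03, -0.88]]
[[0.0127, -0.0003, 0.0085], [-0.06, -0.03, -0.88]]
[[0.0127, -0.0001, 0.0085], [-0.06, -0.03, -0.88]]
[[0.0127, 0.0001, 0.0085], [-0.06, -0.03, -0.88]]
[[-0.0, 0.0, 0.01], [-0.06, -0.03, -0.88]]
[[-0.0, 0.0, 0.01], [-0.06, -0.03, -0.88]]
```

{"method": "arm_command", "body": {
  "motion": [
    [[0.0127, -0.0007, 0.0085], [-0.1, 0, -1.0], -1],
    [[0.0127, -0.0005, 0.0085], [-0.1, 0, -1.0], -1],
    [[0.0127, -0.0003, 0.0085], [-0.1, 0, -1.0], -1],
    [[0.0127, 0, 0.0085], [-0.1, 0, -1.0], -1],
    [[0.0127, 0, 0.0085], [0, 0, -1.0], -1],
    [[0, 0, 0.01], [0, 0, -1.0], -1],
    [[0, 0, 0.01], [0, 0, 0], -1]
  ]
}}

```text
time: 2.98
eef_pos: [0.4774, -0.0099, 0.1255]
eef_rot: [-0.001, 0.792, 0.611, 0.001]
ft_force: [0.1, 0.4, 0.3]
gripper_width: 0.997
```

```bash
python3 - <<'E'
from plan import *
rows([[.476,-.015,.0945]],-15.05,[5])
p,d=manip.grab_frame('top'); cv2.imwrite('pics/top1.png',cv2.resize(p[140:280,110:330],None,fx=3,fy=3))
p,d=manip.grab_frame('scene'); cv2.imwrite('pics/scene1.png',cv2.resize(p[120:300,220:400],None,fx=3,fy=3))
E
```

```text
t 2.98 pos [ 0.4774 -0.0099  0.1255] turn left [-0.02 -0.17  0.36] F [0.1 0.4 0.3] M [-0.02 -0.09  0.03] w 0.997
[[-0.0011, -0.0, 0.0062], [-0.0, -0.03, 0.07]]
[[-0.0011, -0.0, 0.0062], [-0.0, -0.03, 0.07]]
[[-0.0011, -0.0, 0.0062], [-0.0, -0.03, 0.07]]
[[-0.0011, -0.0, 0.0062], [-0.0, -0.03, 0.07]]
[[-0.0011, -0.0, 0.0062], [-0.0, -0.03, 0.07]]
```

View pics/top1.png

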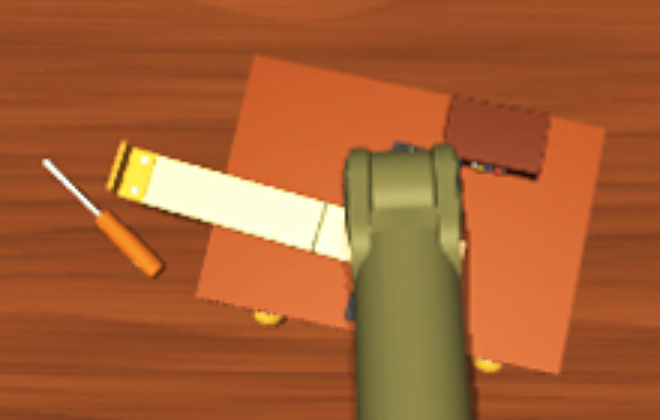

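View pics/scene1.png

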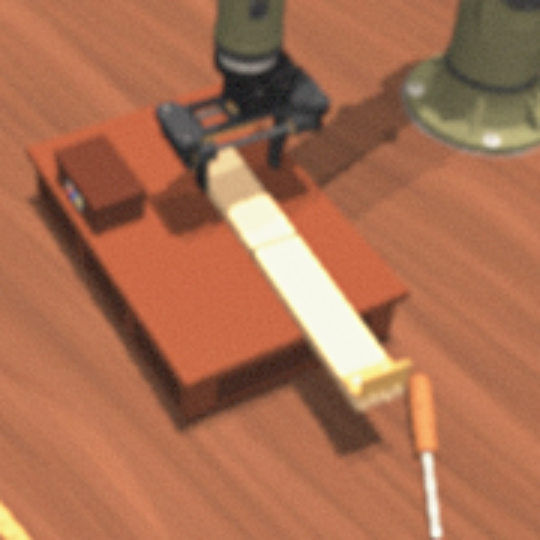

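The fingers straddle the plank on both sides near its inner end. The line is still visible at crop (320,228) of the top view, and the box is clear. I'll go down and close.

{"method": "arm_command", "body": {
  "motion": [
    [[-0.001, 0, 0.0065], [0, 0, 0], -1],
    [[-0.001, 0, 0.0065], [0, 0, 0], -1],
    [[-0.001, 0, 0.0065], [0, 0, 0], -1],
    [[0, 0, 0.006], [0, 0, 0], -1],
    [[0, 0, 0.004], [0, 0, 0], -1],
    [[0, 0, 0], [0, 0, 0], -1]
  ]
}}

```text
time: 3.82
eef_pos: [0.4758, -0.0141, 0.0937]
eef_rot: [-0.001, 0.793, 0.61, 0.001]
ft_force: [-0.1, -0.6, -0.0]
gripper_width: 0.999
```

```bash
python3 - <<'E'
from plan import *
rows([[.476,-.012,.094]],-15.05,[2])
E
```

```text
t 3.83 pos [ 0.4758 -0.0141  0.0937] turn left [-0.1  -0.15  0.21] F [-0.1 -0.6 -0. ] M [-0.04 -0.07  0.02] w 0.999
[[0.001, -0.0002, -0.0002], [-0.05, -0.07, 0.1]]
[[0.001, -0.0002, -0.0002], [-0.05, -0.07, 0.1]]
```

{"method": "arm_command", "body": {
  "motion": [
    [[0, 0, 0], [0, 0, 0], 1],
    [[0, 0, 0], [0, 0, 0], 1],
    [[0, 0, 0], [0, 0, 0], 1],
    [[0, 0, 0], [0, 0, 0], 1],
    [[0, 0, 0], [0, 0, 0], 1]
  ],
  "grip_force": 35
}}

```text
time: 4.45
eef_pos: [0.4765, -0.014, 0.0943]
eef_rot: [-0.001, 0.793, 0.61, 0.001]
ft_force: [0.8, -0.1, -1.0]
gripper_width: 0.643
```

```bash
cat > look.py <<'E'
import sys
from plan import *
from m import chest
from scipy.spatial.transform import Rotation as R
# track pencil line + plank edges on the part outward of the gripper, top camera
def look(tag):
    C,L=chest(np.load('pics/top0.npz')['p'])
    yd=(L[0][1]*np.sign(L[0][1][1])+L[2][1]*np.sign(L[2][1][1])); yd/=np.linalg.norm(yd); xd=np.array([yd[1],-yd[0]]); E0=(C[0]+C[3])/2
    p,d=manip.grab_frame('top'); cv2.imwrite(f'pics/{tag}.png',cv2.resize(p[120:290,90:330],None,fx=3,fy=3)); np.savez(f'pics/{tag}.npz',p=p)
    s,t,r=st(); h=r.as_matrix()[:2,1]; h=h/np.linalg.norm(h); h*=np.sign(h[0]); a=np.array([-h[1],h[0]])
    ch=p[:,:,0].astype(np.float32); g=t[:2]
    cf,cn=[proj('top',np.r_[g+a*q+h*.028*k,.108])[0] for k in(1,-1) for q in(.12,.28)][0:2],[proj('top',np.r_[g+a*q-h*.028,.108])[0] for q in(.12,.28)]
    lf=fitline(ray('top',edges(ch,*cf,m=.02,w=4),.108)); ln=fitline(ray('top',edges(ch,*cn,m=.02,w=4),.108))
    sg=lambda d:d if d[1]>0 else -d
    u=sg(lf[1])+sg(ln[1]);u/=np.linalg.norm(u);xx=np.array([u[1],-u[0]])
    wd=(lf[0]-ln[0])@xx; c=ln[0]+xx*wd/2; c=c+u*((g-c)@u)
    S=np.arange(.07,.14,.0005);offs=np.linspace(-.02,.02,15);loc=[]
    for o in offs:
        uv=proj('top',np.c_[c+u*S[:,None]+xx*o,np.full(len(S),.108)]).astype(np.float32)
        v=cv2.remap(ch,uv[None,:,0],uv[None,:,1],cv2.INTER_LINEAR)[0]; w=np.clip(np.median(v)-12-v,0,None)
        k=w.argmax();b=slice(max(k-10,0),k+11);loc.append((S[b]*w[b]).sum()/w[b].sum())
    sm=np.median(loc); print('width',round(float(wd),4),'plank',np.degrees(np.arctan2(u[1],u[0])).round(2),'chest',np.degrees(np.arctan2(yd[1],yd[0])).round(2),'line ahead of TCP',sm.round(4),np.std(loc).round(4))
    for o in(-.028,.028):
        P=c+u*sm+xx*o; print('line end',o,P.round(4),'y,x',((P-E0)@yd).round(4),((P-E0)@xd).round(4))
    th=np.arctan2(yd[1],yd[0])-np.arctan2(u[1],u[0]); M=c+u*sm; f=(M-E0)-yd*((M-E0)@yd)+E0
    rel=R.from_euler('z',th).as_matrix()[:2,:2]@(g-M); goal=f+rel
    hd=np.degrees(np.arctan2(h[1],h[0]))+np.degrees(th); print('goal TCP',goal.round(4),'turn',np.degrees(th).round(2),'goal heading',hd.round(2),'z',t[2].round(4))
    return goal,hd
E
python3 - <<'E'
from look import *
g,hd=look('a1')
rows([[*g,.094]],hd,[16])
E
```

```text
width 0.0563 plank 75.02 chest 78.7 line ahead of TCP 0.1037 0.0129
line end -0.028 [0.4764 0.0933] y,x -0.1198 -0.0678
line end 0.028 [0.5304 0.0789] y,x -0.1234 -0.0119
goal TCP [0.5068 0.1038] turn 3.68 goal heading -11.16 z 0.0943
t 4.5 pos [ 0.4764 -0.014   0.0943] turn left [-0.01 -0.15 -3.68] F [ 0.4 -0.4 -0.7] M [-0.04 -0.1  -0.05] w 0.638
[[0.0076, -0.0001, 0.0], [-0.0, -0.01, -0.23]]
[[0.0076, -0.0, 0.0], [-0.0, -0.01, -0.23]]
[[0.0076, 0.0, 0.0], [-0.0, -0.01, -0.23]]
[[0.0076, 0.0, 0.0], [-0.0, -0.01, -0.23]]
[[0.0076, 0.0001, 0.0], [-0.0, -0.01, -0.23]]
[[0.0076, 0.0001, 0.0], [-0.0, -0.01, -0.23]]
[[0.0076, 0.0001, 0.0], [-0.0, -0.01, -0.23]]
[[0.0076, 0.0002, 0.0], [-0.0, -0.01, -0.23]]
[[0.0076, 0.0002, 0.0], [-0.0, -0.01, -0.23]]
[[0.0076, 0.0002, 0.0], [-0.0, -0.01, -0.23]]
[[0.0076, 0.0003, 0.0], [-0.0, -0.01, -0.23]]
[[0.0076, 0.0003, 0.0], [-0.0, -0.01, -0.23]]
[[0.0076, 0.0003, 0.0], [-0.0, -0.01, -0.23]]
[[0.0076, 0.0003, 0.0], [-0.0, -0.01, -0.23]]
[[0.0076, 0.0004, 0.0], [-0.0, -0.01, -0.23]]
[[0.0076, 0.0004, 0.0], [-0.0, -0.01, -0.23]]
```

View pics/a1.png

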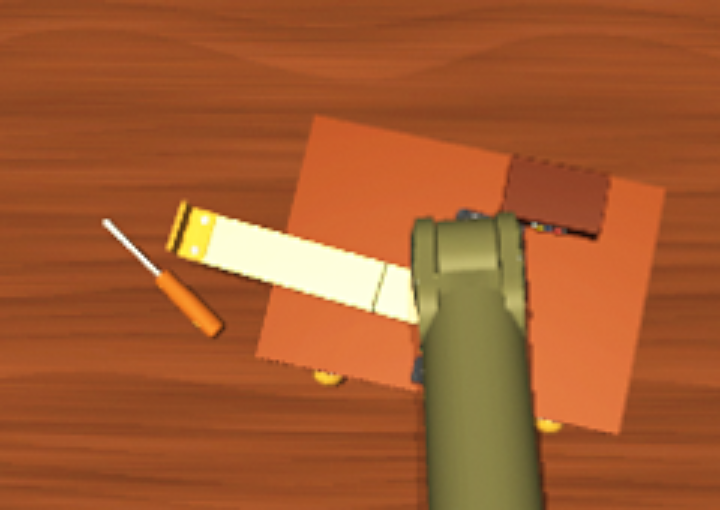

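{"method": "arm_command", "body": {
  "motion": [
    [[0.0076, 0, 0], [0, 0, -0.23], 1],
    [[0.0076, 0, 0], [0, 0, -0.23], 1],
    [[0.0076, 0, 0], [0, 0, -0.23], 1],
    [[0.0076, 0, 0], [0, 0, -0.23], 1],
    [[0.0076, 0, 0], [0, 0, -0.23], 1],
    [[0.0076, 0, 0], [0, 0, -0.23], 1]
  ]
}}

```text
time: 5.25
eef_pos: [0.4882, 0.0311, 0.0944]
eef_rot: [-0.0, 0.785, 0.619, -0.0]
ft_force: [-0.2, -2.0, 0.5]
gripper_width: 0.641
```

```bash
sed -i 's/arange(.07,.14/arange(.085,.13/' look.py; python3 - <<'E'
from look import *
g,hd=look('a2')
rows([[*g,.094]],hd,[10])
E
```

```text
width 0.0563 plank 76.32 chest 78.7 line ahead of TCP 0.1017 0.0039
line end -0.028 [0.4852 0.138 ] y,x -0.0743 -0.0679
line end 0.028 [0.5396 0.1248] y,x -0.0766 -0.0119
goal TCP [0.5074 0.1056] turn 2.38 goal heading -11.0 z 0.0945
t 5.3 pos [0.4885 0.0325 0.0945] turn left [ 0.01 -0.08 -2.38] F [-0.1 -0.8  0.2] M [-0.3  -0.14 -0.05] w 0.638
[[0.0075, 0.0001, 0.0001], [0.0, -0.01, -0.24]]
[[0.0075, 0.0002, 0.0001], [0.0, -0.01, -0.24]]
[[0.0075, 0.0002, 0.0001], [0.0, -0.01, -0.24]]
[[0.0075, 0.0002, 0.0001], [0.0, -0.01, -0.24]]
[[0.0075, 0.0003, 0.0001], [0.0, -0.01, -0.24]]
[[0.0075, 0.0003, 0.0001], [0.0, -0.01, -0.24]]
[[0.0075, 0.0003, 0.0001], [0.0, -0.01, -0.24]]
[[0.0075, 0.0004, 0.0001], [0.0, -0.01, -0.24]]
[[0.0075, 0.0004, 0.0001], [0.0, -0.01, -0.24]]
[[0.0075, 0.0004, 0.0001], [0.0, -0.01, -0.24]]
```

{"method": "arm_command", "body": {
  "motion": [
    [[0.0075, 0.0002, 0], [0, 0, -0.24], 1],
    [[0.0075, 0.0002, 0], [0, 0, -0.24], 1],
    [[0.0075, 0.0002, 0], [0, 0, -0.24], 1],
    [[0.0075, 0.0003, 0], [0, 0, -0.24], 1],
    [[0.0075, 0.0003, 0], [0, 0, -0.24], 1],
    [[0.0075, 0.0003, 0], [0, 0, -0.24], 1],
    [[0.0075, 0.0003, 0], [0, 0, -0.24], 1]
  ]
}}

```text
time: 6.18
eef_pos: [0.5025, 0.0856, 0.0948]
eef_rot: [0.0, 0.775, 0.632, -0.0]
ft_force: [-0.6, -3.9, 1.1]
gripper_width: 0.636
```

```bash
python3 - <<'E'
from look import *
g,hd=look('a3')
rows([[*g,.094]],hd,[5])
E
```

```text
width 0.0565 plank 78.31 chest 78.7 line ahead of TCP 0.0996 0.0054
line end -0.028 [0.4958 0.1903] y,x -0.021 -0.0677
line end 0.028 [0.5506 0.1789] y,x -0.0213 -0.0117
goal TCP [0.5077 0.1077] turn 0.39 goal heading -11.17 z 0.095
t 6.22 pos [0.5028 0.0871 0.095 ] turn left [ 0.03 -0.06 -0.39] F [ 0.7 -1.5  2.7] M [-0.62 -0.05 -0.  ] w 0.642
[[0.0042, 0.0001, 0.0002], [0.01, -0.01, -0.08]]
[[0.0042, 0.0001, 0.0002], [0.01, -0.01, -0.08]]
[[0.0042, 0.0001, 0.0002], [0.01, -0.01, -0.08]]
[[0.0042, 0.0001, 0.0002], [0.01, -0.01, -0.08]]
[[0.0042, 0.0001, 0.0002], [0.01, -0.01, -0.08]]
```

```bash
python3 - <<'E'
from look import *
p,d=manip.grab_frame('scene'); cv2.imwrite('pics/scene3.png',cv2.resize(p[120:300,220:400],None,fx=3,fy=3))
# height along the plank from top depth
p,d=manip.grab_frame('top'); c=manip.get_calibration('top');E=np.array(c['extrinsics'])
def hts(d,M,u,Ss):
    out=[]
    for s in Ss:
        uv=proj('top',np.r_[M+u*s,.108])[0]; k,l=np.round(uv).astype(int)
        z=np.median(d[l-1:l+2,k-1:k+2]); q=cv2.undistortPoints(np.array([[uv]]),np.array(c['intrinsics']),np.array(c['D'])).ravel()
        out.append(round(float((E[:3,:3]@(np.array([q[0],-q[1],-1])*z)+E[:3,3])[2]),4))
    return out
u0=np.array([np.cos(np.radians(74.95)),np.sin(np.radians(74.95))])
print('start',hts(np.load('pics/top0.npz')['d'],np.array([.5032,.0866]),u0,[.01,.05,.1,.15,.19]))
u=np.array([np.cos(np.radians(78.3)),np.sin(np.radians(78.3))])
print('now',hts(d,np.array([.5232,.1846]),u,[.01,.05,.1,.15,.19]))
E
```

```text
start [0.1075, 0.106, 0.1092, 0.1073, 0.1094]
now [0.1086, 0.1079, 0.1066, 0.1073, 0.1092]
```

View pics/scene3.png

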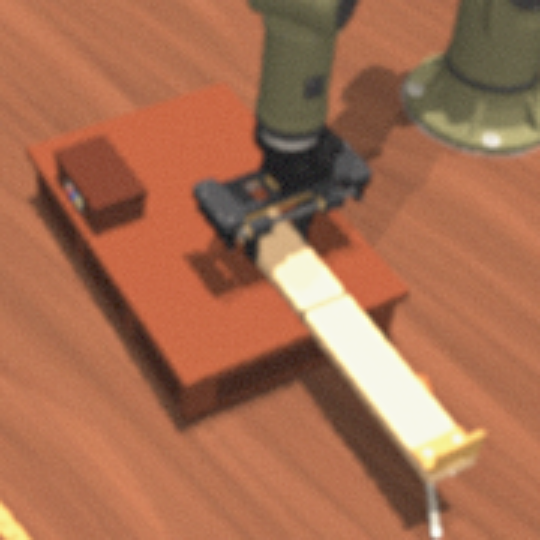

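View pics/a3.png

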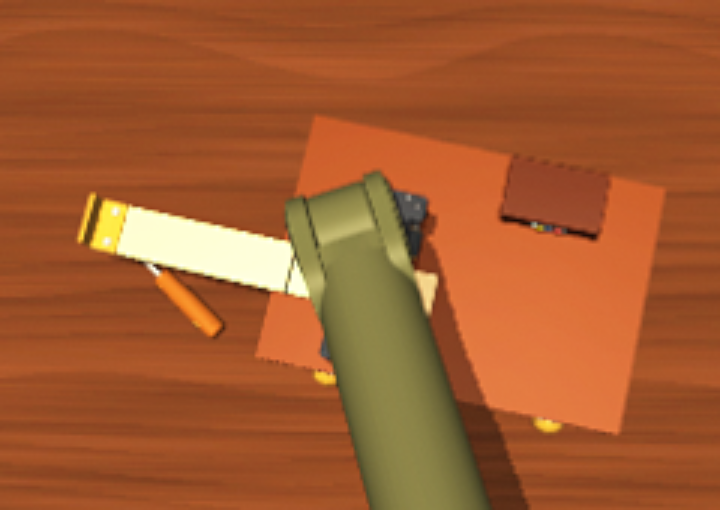

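```bash
cat > look2.py <<'E'
from plan import *
from m import chest
C,L=chest(np.load('pics/top0.npz')['p'])
yd=(L[0][1]*np.sign(L[0][1][1])+L[2][1]*np.sign(L[2][1][1])); yd/=np.linalg.norm(yd); xd=np.array([yd[1],-yd[0]]); E0=(C[0]+C[3])/2
def meas(cam,p,M,ang,hi=.02,lo=-.022,zoff=.108):
    """M rough line mid (world xy), ang rough plank heading. line by dark dip, foot by white->yellow step, both on rays to z=.108"""
    ch=p[:,:,0].astype(np.float32); a=np.radians(ang); u=np.array([np.cos(a),np.sin(a)]); xx=np.array([u[1],-u[0]])
    sg=lambda d:d if d[1]>0 else -d
    P3=lambda v:np.r_[v,.108]
    ls=[fitline(ray(cam,edges(ch,*proj(cam,np.array([P3(M+u*.03+xx*k*.028),P3(M+u*.19+xx*k*.028)])),m=.02,w=4),.108)) for k in(1,-1)]
    ang2=[np.degrees(np.arctan2(*sg(l[1])[::-1])) for l in ls]
    u=sg(ls[0][1])+sg(ls[1][1]);u/=np.linalg.norm(u);xx=np.array([u[1],-u[0]]); wd=(ls[0][0]-ls[1][0])@xx; c=ls[1][0]+xx*wd/2; c=c+u*((M-c)@u)
    def prof(o,S):
        uv=proj(cam,np.c_[c+u*S[:,None]+xx*o,np.full(len(S),.108)]).astype(np.float32)
        return cv2.GaussianBlur(cv2.remap(ch,uv[None,:,0],uv[None,:,1],cv2.INTER_LINEAR),(0,0),1)[0]
    ln=[];ft=[]
    for o in np.linspace(lo,hi,11):
        S=np.arange(-.012,.012,.0005); v=prof(o,S); w=np.clip(np.percentile(v,70)-8-v,0,None)
        ln.append((S*w).sum()/max(w.sum(),1e-6))
    for o in np.linspace(-.02,.02,11):
        S=np.arange(.195,.215,.0005); v=prof(o,S); g=np.clip(-np.gradient(v),0,None); ft.append((S*g).sum()/max(g.sum(),1e-6))
    ln=np.array(ln);lm=np.median(ln);fm=np.median(ft)
    print(cam,'width',wd.round(4),'angs',np.round(ang2,2),'line',(ln*1e3).round(1),'foot-line',(fm-lm).round(4))
    for nm,s in(('line',lm),('foot',fm-.205)):
        y=[((c+u*s+xx*o-E0)@yd*1e3).round(1) for o in(-.028,.028)]; print('   ',nm,'y near/far mm',y)
    return c+u*lm,u
E
python3 - <<'E'
from look2 import *
import look2
meas('top',np.load('pics/top0.npz')['p'],np.array([.5032,.0864]),74.95)
meas('scene',np.load('pics/scene0.npz')['p'],np.array([.5032,.0864]),74.95)
print(E0,np.degrees(np.arctan2(yd[1],yd[0])))
p=np.load('pics/a3.npz')['p']; meas('top',p,np.array([.5232,.1846]),78.3,hi=-.004)
p,d=manip.grab_frame('scene'); np.savez('pics/s3.npz',p=p); meas('scene',p,np.array([.5232,.1846]),78.3)
# chest end edge in scene view, same ray method at z=.09
p=np.load('pics/scene0.npz')['p']; ch=p[:,:,2].astype(np.float32)
c4=proj('scene',np.array([[*C[0],.09],[*C[3],.09]])); print(c4.round(1))
e=edges(ch,*c4,m=.05,w=4); P=ray('scene',e,.09)[:,:2]-E0; y=P@yd; x=P@xd; print(np.c_[x,y][::4].round(4).tolist())
E
```

```text
top width 0.0561 angs [74.86 75.  ] line [ 0.2  0.  -0.1 -0.  -0.2 -0.1 -0.1 -0.6 -0.2 -0.5 -0.2] foot-line 0.2008
    line y near/far mm [np.float64(-119.7), np.float64(-123.4)]
    foot y near/far mm [np.float64(-123.8), np.float64(-127.5)]
scene width 0.06 angs [74.93 75.01] line [-2.  -2.3 -3.  -2.7 -2.5 -2.5 -2.1 -2.3 -2.4 -2.4 -2.2] foot-line 0.2065
    line y near/far mm [np.float64(-121.9), np.float64(-125.6)]
    foot y near/far mm [np.float64(-120.5), np.float64(-124.1)]
[0.56630945 0.19756414] 78.698586
top width 0.0562 angs [78.24 78.25] line [ 2.1  2.4  2.4  2.2  1.9  1.9  1.9  2.   1.6  0.1 -1.6] foot-line 0.2007
    line y near/far mm [np.float64(-19.0), np.float64(-19.4)]
    foot y near/far mm [np.float64(-23.3), np.float64(-23.7)]
scene width 0.0602 angs [78.35 77.71] line [2.1 2.3 2.1 2.3 2.4 2.4 2.3 2.1 2.3 2.4 2.5] foot-line 0.2012
    line y near/far mm [np.float64(-18.5), np.float64(-19.2)]
    foot y near/far mm [np.float64(-22.4), np.float64(-23.0)]
[[281.4 248.3]
 [355.9 217. ]]
[[0.1308, -0.0008], [0.1142, -0.0009], [0.0976, -0.0001], [0.0808, 0.0], [0.064, 0.0008], [0.0466, -0.0001], [0.0293, -0.0], [0.0119, 0.0], [-0.0048, 0.0038], [-0.0824, 0.0001], [-0.1009, -0.0001], [-0.1202, -0.0021]]
```

Both cameras agree that the line is 19 mm short and about 0.4° out of square. The depth reading shows the plank level. The arm half hides the line in the top view, near crop (290,280), so I'm using its visible part.

{"method": "arm_command", "body": {
  "motion": [
    [[0.005, 0, 0.0002], [0, 0, -0.15], 1],
    [[0.005, 0, 0.0002], [0, 0, -0.15], 1],
    [[0.005, 0, 0.0002], [0, 0, -0.1], 1],
    [[0, 0, 0.0002], [0, 0, 0], 1]
  ]
}}

```text
time: 6.88
eef_pos: [0.5059, 0.1004, 0.0944]
eef_rot: [0.0, 0.773, 0.634, -0.0]
ft_force: [-0.9, -1.2, 3.8]
gripper_width: 0.641
```

```bash
cat > chk.py <<'E'
import sys
from look2 import *
t,y=sys.argv[1],float(sys.argv[2])
rows([[0,0,0]],-11.3,[20]) if 0 else None
s,pos,r=st(); print(s['time'],pos.round(4),np.round(s['ft_force'],1),np.round(s['moment'],2),s['gripper_width'],'tilt',r.as_matrix()[:,2].round(4))
M=E0+xd*(-.0397)+yd*y/1e3
for n,hi in(('top',-.010),('scene',.02)):
    p,d=manip.grab_frame(n); cv2.imwrite(f'pics/{n}_{t}.png',cv2.resize(p[120:300,90:400] if n=='top' else p[120:300,220:400],None,fx=2.5,fy=2.5)); meas(n,p,M,78.6,hi=hi)
    if n=='top':
        c=manip.get_calibration('top');E=np.array(c['extrinsics']); out=[]
        for q in(.03,.06,.09,.12,.15,.18):
            uv=proj('top',np.r_[M+yd*q,.108])[0]; k,l=np.round(uv).astype(int); z=np.median(d[l-1:l+2,k-2:k+3])
            a=cv2.undistortPoints(np.array([[uv]]),np.array(c['intrinsics']),np.array(c['D'])).ravel(); out.append(round(float((E[:3,:3]@(np.array([a[0],-a[1],-1])*z)+E[:3,3])[2]),4))
        print('top heights outward',out)
E
python3 chk.py b1 -4
```

```text
6.875 [0.5059 0.1004 0.0944] [-0.9 -1.2  3.8] [-0.22  0.08  0.05] 0.6408520162047121 tilt [ 4.e-04 -7.e-04 -1.e+00]
top width 0.0566 angs [78.58 78.43] line [ 0.7  0.5  0.3  0.1  0.2  0.4  0.6  0.8  0.8  0.4 -0.7] foot-line 0.2008
    line y near/far mm [np.float64(-3.5), np.float64(-3.7)]
    foot y near/far mm [np.float64(-7.7), np.float64(-7.9)]
top heights outward [0.1087, 0.1092, 0.1067, 0.1088, 0.1077, 0.1091]
scene width 0.0599 angs [78.68 78.44] line [-0.8 -0.8 -1.2 -1.5 -1.1 -0.8 -1.2 -1.2 -1.4 -1.2 -1. ] foot-line 0.2031
    line y near/far mm [np.float64(-5.1), np.float64(-5.2)]
    foot y near/far mm [np.float64(-7.0), np.float64(-7.1)]
```

{"method": "arm_command", "body": {
  "motion": [
    [[0.002, 0, 0.0001], [0, 0, -0.1], 1],
    [[0.002, 0, 0.0001], [0, 0, -0.1], 1],
    [[0, 0, 0.0001], [0, 0, 0], 1],
    [[0, 0, 0], [0, 0, 0], 1]
  ]
}}

```text
time: 7.48
eef_pos: [0.5067, 0.103, 0.0944]
eef_rot: [0.001, 0.772, 0.635, -0.001]
ft_force: [-0.8, -3.1, 4.9]
gripper_width: 0.639
```

```bash
python3 chk.py b2 0
```

```text
7.475 [0.5067 0.103  0.0944] [-0.8 -3.1  4.9] [-0.64  0.29  0.04] 0.6388705645152559 tilt [ 1.0e-04 -2.7e-03 -1.0e+00]
top width 0.0562 angs [78.64 78.64] line [-1.  -0.9 -0.7 -0.5 -0.4 -0.3 -0.2 -0.2 -0.6 -1.3 -2.1] foot-line 0.2007
    line y near/far mm [np.float64(-0.5), np.float64(-0.6)]
    foot y near/far mm [np.float64(-4.8), np.float64(-4.9)]
top heights outward [0.1089, 0.1077, 0.1069, 0.1074, 0.1081, 0.1077]
scene width 0.0598 angs [78.67 78.51] line [-2.5 -2.3 -2.2 -1.9 -2.  -2.5 -2.5 -2.2 -2.2 -2.3 -2. ] foot-line 0.2043
    line y near/far mm [np.float64(-2.2), np.float64(-2.3)]
    foot y near/far mm [np.float64(-2.9), np.float64(-3.0)]
```

View pics/scene_b2.png

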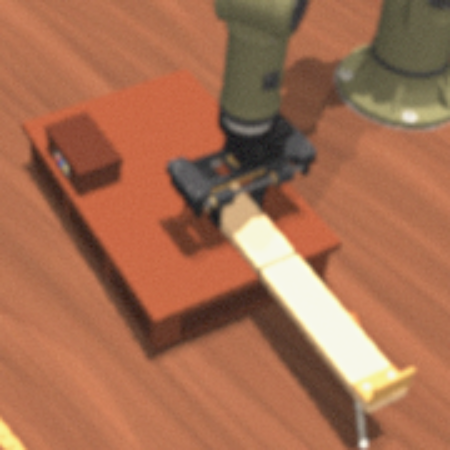

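View pics/top_b2.png

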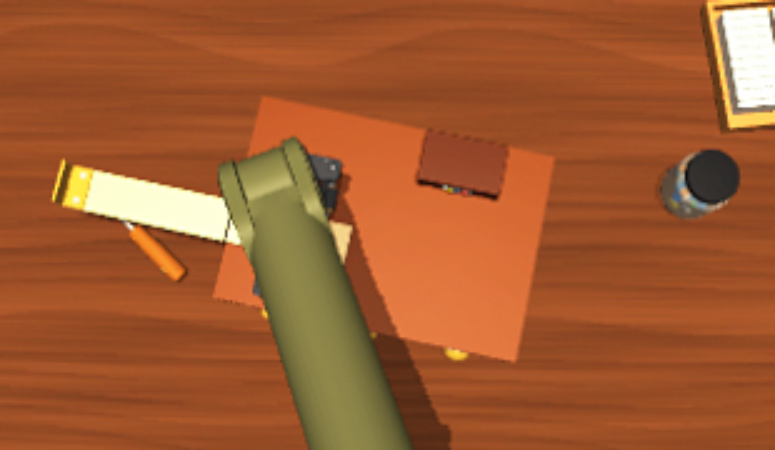

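{"method": "arm_command", "body": {
  "motion": [
    [[0.001, 0, 0], [0, 0, 0], 1],
    [[0.0005, 0, 0.0001], [0, 0, 0], 1],
    [[0, 0, 0], [0, 0, 0], 1],
    [[0, 0, 0], [0, 0, 0], 1],
    [[0, 0, 0], [0, 0, 0], 1],
    [[0, 0, 0], [0, 0, 0], 1]
  ]
}}

```text
time: 8.32
eef_pos: [0.5067, 0.1034, 0.0945]
eef_rot: [0.002, 0.772, 0.635, -0.002]
ft_force: [-0.3, -2.5, 4.5]
gripper_width: 0.639
```

```bash
python3 chk.py b3 0; python3 chk.py b4 0
```

```text
8.325 [0.5067 0.1034 0.0945] [-0.3 -2.5  4.5] [-0.64  0.22  0.08] 0.6393532289264464 tilt [-9.0e-04 -4.7e-03 -1.0e+00]
top width 0.0564 angs [78.98 78.51] line [-0.9 -0.8 -0.6 -0.4 -0.3 -0.1 -0.1 -0.3 -0.9 -1.8 -2.7] foot-line 0.2008
    line y near/far mm [np.float64(-0.6), np.float64(-0.6)]
    foot y near/far mm [np.float64(-4.9), np.float64(-4.8)]
top heights outward [0.1066, 0.1084, 0.1092, 0.1082, 0.1064, 0.1062]
scene width 0.0599 angs [78.66 78.47] line [-2.6 -2.3 -2.4 -2.  -2.  -1.8 -2.  -2.  -1.8 -1.6 -1.6] foot-line 0.2039
    line y near/far mm [np.float64(-1.9), np.float64(-2.1)]
    foot y near/far mm [np.float64(-3.0), np.float64(-3.1)]
8.425 [0.5067 0.1033 0.0945] [-1.5 -2.3  5.4] [-0.56  0.23  0.11] 0.6379256169152722 tilt [-8.0e-04 -4.8e-03 -1.0e+00]
top width 0.0563 angs [78.75 78.59] line [-0.8 -0.8 -0.6 -0.5 -0.3 -0.1 -0.1 -0.3 -1.1 -2.1 -3.1] foot-line 0.2008
    line y near/far mm [np.float64(-0.6), np.float64(-0.7)]
    foot y near/far mm [np.float64(-4.8), np.float64(-4.8)]
top heights outward [0.1072, 0.1079, 0.1091, 0.1075, 0.1064, 0.1069]
scene width 0.0598 angs [78.66 78.52] line [-2.3 -2.4 -2.2 -1.8 -2.  -1.9 -2.  -2.1 -1.8 -1.7 -1.4] foot-line 0.2037
    line y near/far mm [np.float64(-1.9), np.float64(-2.0)]
    foot y near/far mm [np.float64(-3.2), np.float64(-3.3)]
```

Everything is within tolerance, but the last nudge was taken up by friction and the tool has leaned about 0.3° under the plank's moment. One small correction for both.

{"method": "arm_command", "body": {
  "motion": [
    [[0.0015, 0, 0.0001], [0, 0.2, 0], 1],
    [[0.0012, 0, 0.0001], [0, 0.2, 0], 1],
    [[0, 0, 0.0001], [0, 0.1, 0], 1],
    [[0, 0, 0], [0, 0, 0], 1]
  ]
}}

```text
time: 9.02
eef_pos: [0.507, 0.1043, 0.0943]
eef_rot: [-0.001, 0.773, 0.635, 0.0]
ft_force: [-0.5, -3.4, 3.7]
gripper_width: 0.642
```

```bash
python3 chk.py b5 0; python3 chk.py b6 0
```

```text
9.025 [0.507  0.1043 0.0943] [-0.5 -3.4  3.7] [-0.64  0.19  0.11] 0.6421131768832944 tilt [-1.0e-04  1.3e-03 -1.0e+00]
top width 0.0565 angs [78.68 78.58] line [ 1.1  0.9  0.7  0.6  0.4  0.3  0.4  0.5  0.4  0.  -0.8] foot-line 0.2011
    line y near/far mm [np.float64(0.5), np.float64(0.4)]
    foot y near/far mm [np.float64(-3.5), np.float64(-3.5)]
top heights outward [0.1062, 0.1075, 0.107, 0.1093, 0.108, 0.1076]
scene width 0.0598 angs [78.64 78.54] line [-1.1 -1.  -0.8 -0.7 -0.8 -1.1 -1.  -0.6 -0.6 -1.2 -1.4] foot-line 0.2028
    line y near/far mm [np.float64(-0.9), np.float64(-1.0)]
    foot y near/far mm [np.float64(-3.1), np.float64(-3.2)]
9.125 [0.507  0.1043 0.0943] [-2.2 -3.2  4.7] [-0.64  0.19  0.09] 0.6354833861273765 tilt [-1.0e-04  1.3e-03 -1.0e+00]
top width 0.0566 angs [78.69 78.56] line [ 1.1  0.9  0.8  0.6  0.5  0.4  0.4  0.5  0.4 -0.  -0.8] foot-line 0.2011
    line y near/far mm [np.float64(0.5), np.float64(0.4)]
    foot y near/far mm [np.float64(-3.4), np.float64(-3.5)]
top heights outward [0.1088, 0.1086, 0.1083, 0.1069, 0.1078, 0.1081]
scene width 0.0598 angs [78.66 78.47] line [-1.1 -0.9 -0.8 -0.7 -1.  -1.1 -1.  -0.6 -1.  -1.3 -1.4] foot-line 0.2027
    line y near/far mm [np.float64(-1.0), np.float64(-1.1)]
    foot y near/far mm [np.float64(-3.3), np.float64(-3.4)]
```

View pics/scene_b6.png

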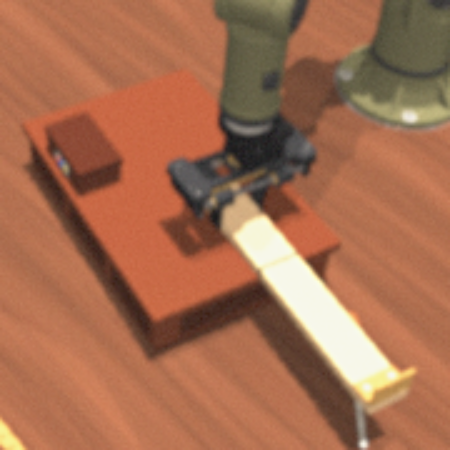

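The view shows the line meeting the chest edge near (258–293, 270–255). The plank is still gripped, and the box, jar and screwdriver haven't moved. The 4–5 N upward force on the tool shows the plank is bearing on the edge. Handing in.

```bash
python3 -c "
from rig import manip
manip.sign_off(); print(manip.read_state()['time'])"
```

```text
the job is handed in; nothing more can be done
the job is handed in; nothing more can be done
```

I gripped the plank about 60 mm from its inner end with 35 N. I slid it about 121 mm outward, turning it about 3.7° to bring it square to the chest, and handed in at about 9 s with the gripper still holding it.

- **Line position:** the top camera puts the ends of the pencil line at +0.5 and +0.4 mm from the chest edge; the scene camera puts them at -1.0 and -1.1 mm. The cameras disagree by about 1.5 mm, but both are well inside ±5 mm. In the top view the arm hid the far half of the line. That end was worked out from the visible part and the plank's edges; the scene camera saw the whole line.
- **Squareness:** the plank is within about 0.1° of the chest's direction.
- **Flatness:** depth readings put the plank's top at 107–109 mm along its overhang, where flat is 108 mm. That spread is about the noise of the readings.
- **Hold:** the tool reads 4–5 N upward, so the gripper is holding the inner part down and the plank bears on the chest edge. The plank was not moving between the last two looks.
- **Brass foot cross-check:** it came out 3–4 mm short in both views. In the top view it was 4 mm short before any move too, so I read it as an offset of the raised foot, not a placing error. In the scene view the offset varied by a few millimetres, so it is no firm check there.
- **Other objects:** the button box, jar and screwdriver looked unmoved in the pictures; I did not measure them again.

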